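# Push the row of bushes home and shut the keeper

### The job

Three steel bushes stand touching in the channel of the welding jig. With the fingertips, push them from behind as one row along the channel, fully home against the end stop, without picking any up or opening gaps in the row; then push the upright post of the swing keeper round until the keeper lies fully across the channel behind the row. Finish clear of the jig and leave the other things on the table alone.

Things in the scene. Friction and masses are not known exactly. Their poses are not given: they have to be found in the camera images.
- jig: fixed steel welding jig: straight channel on a base plate 345 x 86 x 6 mm. Origin on the table under the channel's centre line, z up; +x runs along the channel to the end stop, y across. Channel floor 6 mm above the table; guide bars at y = +-28.5 to +-36.5 mm rise to 18 mm. Bars and base run from x = -200 (open end) to +145 mm. A stop pin for the keeper, 30 mm tall, is at x = -29, y = -46 mm
- end_stop (a point): centre of the end stop's face, 24 mm above the table, at x = +130 mm in the jig; the stop is a block 57 mm wide that rises to 42 mm. With the row home the bushes' centres are 26.5, 79.5 and 132.5 mm from this face (jig x = +103.5, +50.5, -2.5 mm), the back of the row at jig x = -29 mm
- keeper_pivot (a point): the keeper's pivot axis on the jig, at the level of the keeper's upper face, 28 mm above the table, at x = -41, y = +50 mm in the jig; its screw head rises to 33 mm
- bush_front: turned steel bush (a short brown thick-walled tube standing on end), 53 mm diameter, 48 mm tall, about 0.28 kg; origin at the centre of its underside, z up along its axis; it stands in the channel of the jig, first of the row, nearest the end stop
- bush_mid: turned steel bush (a short brown thick-walled tube standing on end), 53 mm diameter, 48 mm tall, about 0.28 kg; origin at the centre of its underside, z up along its axis; it stands in the channel of the jig, middle one of the row
- bush_rear: turned steel bush (a short brown thick-walled tube standing on end), 53 mm diameter, 48 mm tall, about 0.28 kg; origin at the centre of its underside, z up along its axis; it stands in the channel of the jig, last of the row, nearest the open end: the one to push on. The whole row slides under a push of roughly 3 to 8 N, and starts 50 to 110 mm short of the stop
- keeper (a joint): angle of the swing keeper, a flat bar 14 mm wide, 20 to 28 mm above the table, reaching 85 mm from its pivot. 0 = fully open: from the pivot it points 165 degrees counter-clockwise from the jig's +x; starts at 0 to 0.25. Grows counter-clockwise seen from above; 1.833 = end of travel, along the jig's -y, straight across the channel. No spring, friction about 1 N at the post: it stays where left
- keeper_post (a point): upright steel post on the keeper, 12 mm diameter, 75 mm from the pivot; it stands from 28 to 58 mm above the table; this point lies on its axis 43 mm above the table
- tee_piece: bystander: loose welded tee bracket, 50 x 70 x 40 mm, origin at the centre of its underside; not to be moved
- flange_nut: bystander: loose flanged nut, 46 mm diameter, 22 mm tall, origin at the centre of its underside; not to be moved
- spacer: bystander: loose turned spacer ring, 42 mm diameter, 16 mm tall, origin at the centre of its underside; not to be moved

How it is judged:
By the outcome, as a careful person would: the job done as asked, in the order asked, and still so for the second after the job is handed in, with the robot touching nothing.
It also fails if it takes over 48 s, if anything falls off the work surface, if the arm or the gripper's body presses on something with over 40 N, if the wrist force passes 120 N, or if a joint passes its speed limit or range.

### The arm

A 7-joint arm with a two-finger parallel gripper is mounted at the origin on a cart in front of the work surface, level with it; the furniture and walls round the work are solid. World frame = base frame: x ahead of the robot, y to its left, z up, the work surface at z = 0. Lengths are in m, angles in rad, forces in N, time in s.
With the tool pointing down it reaches from about 0.4 to 0.9 m from the base axis. Payload 5.5 kg.
Tool frame: the origin (TCP) lies at the very end of the fingers, on their centre line; the grasp point (between the pads) lies 19 mm behind it; z points along the fingers, y is the direction in which the jaws open and shut (so a half turn about z gives the same grasp; the last joint's range is limited). The gripper opens to 92 mm and grips with 3 to 60 N. Pads are 19 mm wide; open, the fingers measure 130 mm over their backs; the gripper's body (75 mm by 190 mm) begins 47 mm behind the grasp point.
Start: joints at [-0.906, 0.501, -0.427, 1.55, 0.221, 1.138, -0.21], TCP at [0.254, 0.598, 0.227] pointing down, gripper open.
Joint ranges: [-2.88, 2.88], [-0.31, 2.03], [-1.54, 1.56], [0.2, 2.42], [-1.41, 4.55], [0.19, 2.02], [-2.57, 2.57]. Speed limits (rad/s): [2.57, 2.57, 3.14, 3.14, 3.14, 3.14, 3.14].

### API

Orientations are given as a unit quaternion [x, y, z, w].
In Python, from station import env, claw, kinematics, telemetry, vision, sign_off gives the robot as it stands. The module is installed in compiled form; this text tells all that it offers. Calls block until the motion is done:
- env.move_to(position, orientation): joint-space move of the TCP to a pose.
- env.move_linear(position, frame=None, feed=0.15): straight line of the TCP; frame=None keeps the orientation; feed is the mean speed in m/s.
- env.set_joints(angles): joint-space move.
- claw.gripper_to(opening): opening from 0.0 (shut) to 1.0 (fully open); the grip force is fixed at half the most; returns when the fingers have stopped.
- env.wait(seconds).
- kinematics.inverse_kinematics(position, orientation): joint angles nearest the present ones, or None.
- telemetry.observe(): the state.
- vision.capture(name): name is "scene" or "top" or "wrist"; returns the picture (400x640x3 uint8, red, green, blue); there is no depth.
- vision.camera_info(name): a dict with "fx", "fy", "cx", "cy" (pixels), "k1" (the pictures are not rectified: a ray, as slopes to the right and down, at radius r is drawn at 1 + k1 r^2 times it, then the intrinsics apply), "rvec" (rotation vector, rad) and "tvec" (3), from world to camera coordinates, as OpenCV has them. Camera axes: x right, y down, z forward; pixel columns grow to the right and rows downward; lengths in m; the calibration is good to about 2 mm. A picture is of the moment at which its call begins: read the wrist's pose just before it. camera_info takes no time and is no camera call; for the wrist camera it gives the pose at the moment of the call.
A pose or a line that the arm cannot do raises env.Unreachable and nothing moves.
- sign_off(): hands the job in, once; it reports no verdict.
Trained networks look in the newest picture that a camera, given by its name, has taken for a name from the list of things; names that differ only in an ending like _2 or _b are one class to them, and where a whole thing is asked for, a point or a joint stands for the part that bears it (a point fixed in the world has none). Each returns a list of dicts, best first, with "p" (0 to 1); they miss things now and then, are a little off and sometimes report something else, mostly with a low value. They report only what shows in the picture. A call takes as long as a camera call.
- vision.cut_out(name, camera): "mask" (400x640 bool, what is visible of it) and "rect" ([left, top, right, bottom] in pixels, round what is visible of it).
The state is a dict: "time": time; "joint_pos": joint angles; "joint_vel": joint speeds; "joint_torque": joint torques, N m; "tcp_pos": TCP position; "tcp_rot": TCP orientation; "wrist_force": force on the tool from outside, world axes, zero at the start; "wrist_torque": the same for the moment, N m; "opening": opening from 0.0 (shut) to 1.0 (fully open).
Only numpy, scipy, OpenCV 4.12 (cv2) and the standard library are available. Lean on these libraries where they do the work, as an engineer would, in place of code of your own. Each camera call takes 0.05 s, during which the arm holds its last target.

## Working session

There is one attempt and no reset: what is moved stays moved. The work goes in short steps, each a Python script; the robot and the scene stay as the last script left them, time stands still between calls to the robot, and variables do not carry over. Pictures are saved under pics/ and viewed, and the job is handed in when it is done.

```bash
mkdir -p pics; cat > h.py <<'E'
import numpy as np, cv2
from station import env, claw, kinematics, telemetry, vision, sign_off
def cam(n):
    c=vision.camera_info(n); R=cv2.Rodrigues(np.array(c['rvec'],float))[0]; return c,R,np.array(c['tvec'],float)
def proj(P,n,C=None):
    c,R,t=C or cam(n); q=np.atleast_2d(P)@R.T+t; s=q[:,:2]/q[:,2:]; r2=(s**2).sum(1,keepdims=True); s=s*(1+c['k1']*r2)
    return s*[c['fx'],c['fy']]+[c['cx'],c['cy']]
def ray(uv,n,C=None):
    c,R,t=C or cam(n); d=(np.atleast_2d(uv)-[c['cx'],c['cy']])/[c['fx'],c['fy']]; s=d.copy()
    for _ in range(20): s=d/(1+c['k1']*(s**2).sum(1,keepdims=True))
    D=np.c_[s,np.ones(len(s))]@R; return -R.T@t, D
def atz(uv,z,n,C=None):
    o,D=ray(uv,n,C); return o+D*((z-o[2])/D[:,2:])
def save(im,f): cv2.imwrite('pics/'+f,cv2.cvtColor(im,cv2.COLOR_RGB2BGR))
E
python3 - <<'E'
from h import *
for n in ("scene","top","wrist"):
    save(vision.capture(n),n+'0.png'); c,R,t=cam(n); print(n,-R.T@t,R[2],c['fx'],c['k1'])
    for k in ("jig","bush_front","bush_mid","bush_rear","keeper","keeper_post","tee_piece","flange_nut","spacer"):
        print(n,k,[(round(d['p'],2),[int(v) for v in d['rect']]) for d in vision.cut_out(k,n)][:4])
s=telemetry.observe();print(s)
E
```

```text
scene [ 0.08280464 -0.49850007  0.61706828] [ 0.54428449  0.53527293 -0.64593908] 376.8603663764489 0.02970889468107719
scene jig [(0.63, [252, 158, 382, 225])]
scene bush_front [(0.72, [276, 163, 300, 188]), (0.71, [398, 278, 440, 316])]
scene bush_mid [(0.8, [296, 171, 319, 195])]
scene bush_rear [(0.7, [315, 175, 335, 204]), (0.3, [305, 198, 336, 213])]
scene keeper [(0.73, [303, 198, 342, 216])]
scene keeper_post [(0.66, [307, 197, 338, 213])]
scene tee_piece [(0.84, [395, 279, 438, 315]), (0.49, [318, 176, 334, 202])]
scene flange_nut [(0.81, [433, 251, 458, 273]), (0.54, [315, 176, 333, 202]), (0.22, [252, 160, 380, 225])]
scene spacer [(0.7, [214, 205, 232, 223]), (0.24, [399, 278, 439, 317])]
top [ 0.31954122 -0.06570306  1.0437006 ] [ 0.20755188  0.02582752 -0.977883  ] 378.2509414343575 -0.05414269195359668
top jig [(0.94, [237, 148, 358, 195])]
top bush_front [(0.83, [259, 162, 281, 186]), (0.46, [279, 159, 301, 184])]
top bush_mid [(0.84, [282, 161, 300, 184]), (0.57, [234, 150, 360, 197])]
top bush_rear [(0.73, [299, 155, 318, 181])]
top keeper [(0.62, [302, 182, 333, 19
[... 526 characters left out ...]
[-0.90580386,  0.50089305, -0.42696846,  1.55040444,  0.2208021 ,
        1.13828845, -0.21032292]), 'joint_vel': array([-4.57182173e-04,  9.18473335e-04,  4.53205935e-08, -2.17840636e-04,
       -8.25304275e-05, -2.25954485e-04,  1.13119771e-03]), 'joint_torque': array([ 7.76784746e-04, -5.66449606e+01, -5.81028745e+00, -2.79498142e+01,
       -6.65953034e-02,  2.08405004e-02,  3.61828643e-05]), 'tcp_pos': array([0.25417927, 0.59824404, 0.22672838]), 'tcp_rot': array([ 1.99557311e-01,  9.79886156e-01,  1.48355713e-05, -6.86913281e-06]), 'wrist_force': array([-0.81330828, -0.18456978,  0.46888693]), 'wrist_torque': array([ 0.00711689,  0.01098916, -0.01194205]), 'opening': 1.000510198352253}
```

```bash
python3 - <<'E'
import cv2
a=cv2.imread('pics/top0.png');cv2.imwrite('pics/top0c.png',cv2.resize(a[130:270,220:460],None,fx=3.3,fy=3.3,interpolation=cv2.INTER_CUBIC))
a=cv2.imread('pics/scene0.png');cv2.imwrite('pics/scene0c.png',cv2.resize(a[140:330,200:470],None,fx=2.9,fy=2.9,interpolation=cv2.INTER_CUBIC))
E
```

```text
(no output)
```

View pics/top0c.png

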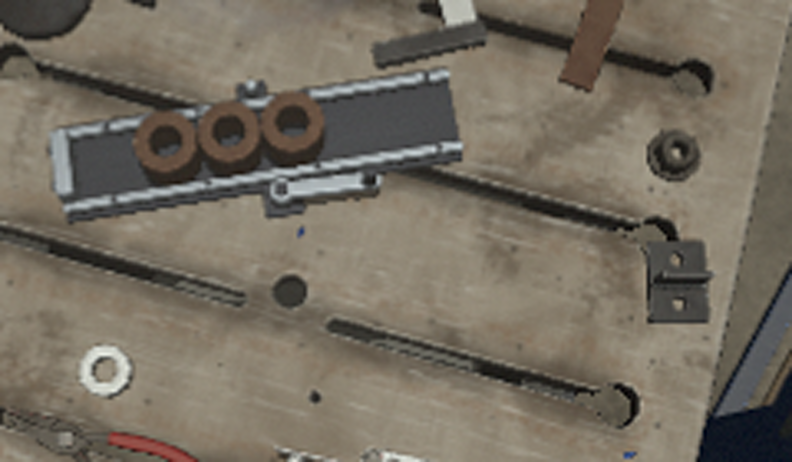

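View pics/scene0c.png

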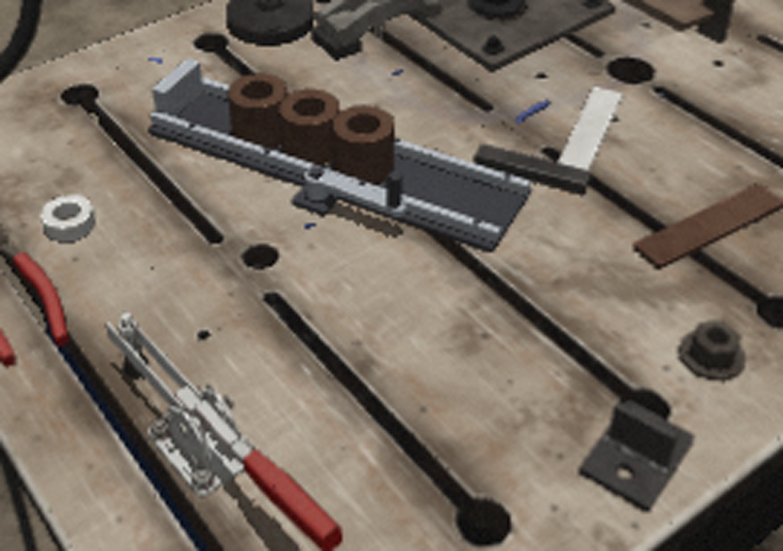

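View pics/scene0.png

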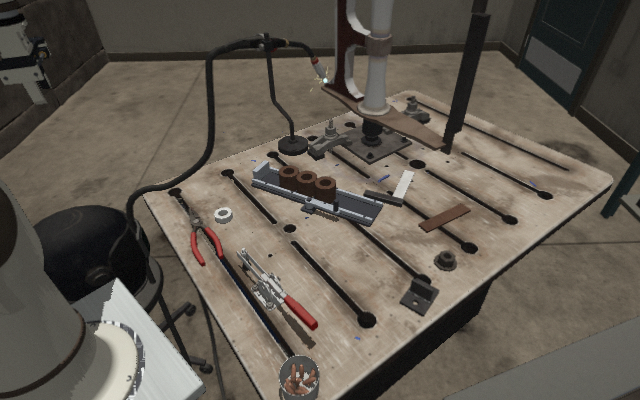

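```bash
python3 - <<'E'
from h import *
P=np.array([[450,72],[460,145],[52,132],[66,207],[280,188],[372,178],[294,120],[228,130],[167,142]])/3.3+[220,130]
for p,z in zip(P,[.018,.018,.018,.018,.03,.058,.054,.054,.054]): print(p.round(1),atz(p,z,'top').round(3))
Q=np.array([[205,65+0],[312,172],[395,175],[258,90],[309,106],[365,123],[530,185],[497,240]])/2.9+[200,140]
for p,z in zip(Q,[.042,.033,.058,.054,.054,.054,.018,.018]): print(p.round(1),atz(p,z,'scene').round(3))
for k,u in(('tee',[[677,281]]),('nut',[[674,153]]),('sp',[[105,370]])): print(k,atz(np.array(u)/3.3+[220,130],.01,'top'))
E
```

```text
[356.4 151.8] [[ 0.688 -0.12   0.018]]
[359.4 173.9] [[ 0.624 -0.134  0.018]]
[235.8 170. ] [[0.603 0.216 0.018]]
[240.  192.7] [[0.538 0.194 0.018]]
[304.8 187. ] [[0.569 0.014 0.03 ]]
[332.7 183.9] [[ 0.577 -0.062  0.058]]
[309.1 166.4] [[0.622 0.007 0.054]]
[289.1 169.4] [[0.608 0.06  0.054]]
[270.6 173. ] [[0.593 0.109 0.054]]
[270.7 162.4] [[0.599 0.187 0.042]]
[307.6 199.3] [[0.563 0.011 0.033]]
[336.2 200.3] [[ 0.584 -0.062  0.058]]
[289. 171.] [[0.594 0.108 0.054]]
[306.6 176.6] [[0.607 0.058 0.054]]
[325.9 182.4] [[0.622 0.005 0.054]]
[382.8 203.8] [[ 0.686 -0.123  0.018]]
[371.4 222.8] [[ 0.614 -0.144  0.018]]
tee [[ 0.52477011 -0.32542111  0.01      ]]
nut [[ 0.63637965 -0.31857003  0.01      ]]
sp [[0.40520954 0.1442951  0.01      ]]
```

```bash
cat >> h.py <<'E'
from scipy.spatial.transform import Rotation as Ro
def q(a): 
    c,s=np.cos(a),np.sin(a); return Ro.from_matrix(np.array([[c,s,0],[s,-c,0],[0,0,-1]])).as_quat()
def J2W(J,x,y,z=0): 
    c,s=np.cos(J[2]),np.sin(J[2]); return np.array([J[0]+c*x-s*y,J[1]+s*x+c*y,z])
E
python3 - <<'E'
from h import *
J=np.array([.609,.066,np.radians(104)])
for d in (0,180):
  for nm,x,y,z,a in [('look',-60,20,.25,0),('push0',-170,0,.02,0),('push1',-38,0,.02,0)]+[('arc%d'%t,-41+75*np.cos(np.radians(t))+18*np.sin(np.radians(t)),50+75*np.sin(np.radians(t))-18*np.cos(np.radians(t)),.04,t-270) for t in range(165,271,15)]:
    k=kinematics.inverse_kinematics(J2W(J,x/1e3,y/1e3,z),q(J[2]+np.radians(a+d)))
    print(d,nm,J2W(J,x/1e3,y/1e3,z).round(3),None if k is None else np.round(k,2))
E
```

```text
0 look [0.604 0.003 0.25 ] [-0.07  0.36  0.03  1.66 -0.01  1.12  0.21]
0 push0 [ 0.65  -0.099  0.02 ] [ 0.06  0.72  0.06  1.67 -0.06  0.76  0.4 ]
0 push1 [0.618 0.029 0.02 ] [-0.07  0.67 -0.03  1.77  0.03  0.7   0.13]
0 arc165 [ 0.551 -0.061  0.04 ] [-0.15  0.57  0.27  1.94 -0.23  0.66 -1.33]
0 arc180 [ 0.571 -0.063  0.04 ] [-0.13  0.59  0.25  1.89 -0.22  0.69 -1.08]
0 arc195 [ 0.591 -0.06   0.04 ] [-0.12  0.62  0.23  1.84 -0.2   0.71 -0.84]
0 arc210 [ 0.61  -0.052  0.04 ] [-0.1   0.64  0.19  1.79 -0.17  0.73 -0.62]
0 arc225 [ 0.625 -0.04   0.04 ] [-0.09  0.66  0.15  1.75 -0.14  0.75 -0.41]
0 arc240 [ 0.638 -0.024  0.04 ] [-0.08  0.67  0.1   1.72 -0.09  0.76 -0.21]
0 arc255 [ 0.645 -0.005  0.04 ] [-0.07  0.68  0.05  1.7  -0.04  0.77 -0.02]
0 arc270 [0.648 0.015 0.04 ] [-0.05  0.68 -0.01  1.69  0.01  0.78  0.17]
180 look [0.604 0.003 0.25 ] [-0.91  0.76  1.36  1.69 -0.76  1.34 -2.31]
180 push0 [ 0.65  -0.099  0.02 ] [-0.65  1.29  1.35  1.69 -1.31  1.32 -1.92]
180 push1 [0.618 0.029 0.02 ] [-0.9   1.26  1.35  1.8  -1.3   1.29 -2.07]
180 arc165 [ 0.551 -0.061  0.04 ] [ 0.21  0.56 -0.19  1.92  0.16  0.67  1.48]
180 arc180 [ 0.571 -0.063  0.04 ] [ 0.25  0.59 -0.24  1.87  0.21  0.7   1.7 ]
180 arc195 [ 0.591 -0.06   0.04 ] [ 0.28  0.63 -0.29  1.82  0.26  0.73  1.92]
180 arc210 [ 0.61  -0.052  0.04 ] [ 0.3   0.66 -0.35  1.77  0.31  0.76  2.13]
180 arc225 [ 0.625 -0.04   0.04 ] [ 0.33  0.69 -0.43  1.73  0.38  0.8   2.33]
180 arc240 [ 0.638 -0.024  0.04 ] [ 0.35  0.73 -0.5   1.7   0.44  0.83  2.52]
180 arc255 [ 0.645 -0.005  0.04 ] [-0.81  1.23  1.35  1.72 -1.26  1.31 -2.33]
180 arc270 [0.648 0.015 0.04 ] [-0.84  1.24  1.35  1.71 -1.26  1.31 -2.1 ]
```

View pics/top0.png

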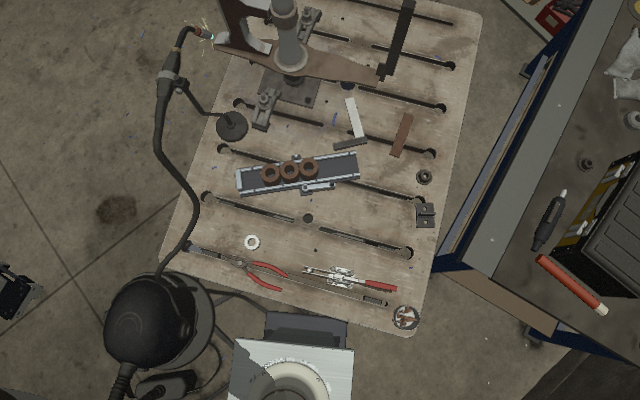

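View pics/wrist0.png

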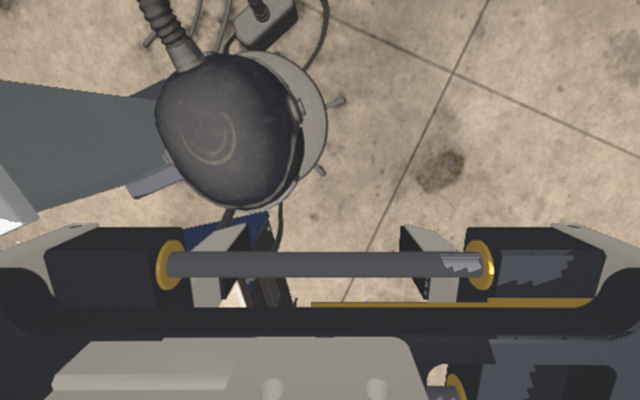

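```bash
python3 - <<'E'
from h import *
for P in ([.254,.598,.227],[.254,.598,.4],[0,0,0],[0,0,.3],[.3,.3,.2]): print(P,proj(P,'top').round(),proj(P,'scene').round())
def tri(u,v):
    o1,d1=ray([u],'top');o2,d2=ray([v],'scene');d1,d2=d1[0],d2[0]
    s=np.linalg.lstsq(np.c_[d1,-d2],o2-o1,rcond=None)[0];a=o1+s[0]*d1;b=o2+s[1]*d2;return ((a+b)/2).round(3),np.linalg.norm(a-b).round(3)
for u,v in [((210,38),(325,80)),((170,75),(265,40)),((190,215),(140,190)),((160,270),(128,232)),((165,140),(209,60)),((232,125),(292,146))]: print(u,tri(u,v))
E
```

```text
[0.254, 0.598, 0.227] [[ 23. 279.]] [[43. 95.]]
[0.254, 0.598, 0.4] [[-49. 278.]] [[ 1. 17.]]
[0, 0, 0] [[288. 404.]] [[ 67. 384.]]
[0, 0, 0.3] [[272. 456.]] [[-56. 261.]]
[0.3, 0.3, 0.2] [[161. 274.]] [[122. 140.]]
(210, 38) (array([0.949, 0.314, 0.126]), np.float64(0.006))
(170, 75) (array([0.727, 0.315, 0.303]), np.float64(0.0))
(190, 215) (array([0.383, 0.334, 0.036]), np.float64(0.157))
(160, 270) (array([ 0.283,  0.473, -0.173]), np.float64(0.041))
(165, 140) (array([0.563, 0.304, 0.301]), np.float64(0.029))
(232, 125) (array([0.742, 0.254, 0.001]), np.float64(0.006))
```

```bash
python3 - <<'E'
from h import *
J=np.array([.609,.066,np.radians(104)])
s=telemetry.observe()
def go(p,o):
    k=kinematics.inverse_kinematics(p,o); print(p,None if k is None else np.round(k,2))
    env.move_to(p,o); s=telemetry.observe(); print(s['time'].__round__(2),s['tcp_pos'].round(3),s['wrist_force'].round(1))
try:
    env.move_linear([.254,.598,.48],feed=.3)
except env.Unreachable as e: print('unr',e); go([.254,.598,.45],s['tcp_rot'])
print(telemetry.observe()['time'])
go([.55,0,.45],q(J[2]))
claw.gripper_to(0.0)
go(J2W(J,-.08,.0,.28),q(J[2]))
C=cam('wrist'); im=vision.capture('wrist'); save(im,'wrist1.png'); np.save('w1.npy',np.r_[C[1].ravel(),C[2]])
print(C[0], telemetry.observe()['time'])
E
```

```text
2.4917
[0.55, 0, 0.45] [-0.11  0.16  0.07  1.48 -0.01  1.5   0.21]
4.87 [0.55  0.002 0.45 ] [0.6 0.2 0.3]
[ 0.62835375 -0.01162366  0.28      ] [-0.08  0.38  0.08  1.56 -0.03  1.2   0.25]
7.08 [ 0.629 -0.011  0.281] [ 0.5 -0.1  1. ]
{'fx': 276.482991873457, 'fy': 276.482991873457, 'cx': 324.33003640769215, 'cy': 197.1772819003756, 'k1': 0.0072782185164331345, 'rvec': array([-2.85826729, -0.35130696, -0.04824885]), 'tvec': array([-0.60656399, -0.20541777,  0.39939142])} 7.1333
```

View pics/wrist1.png

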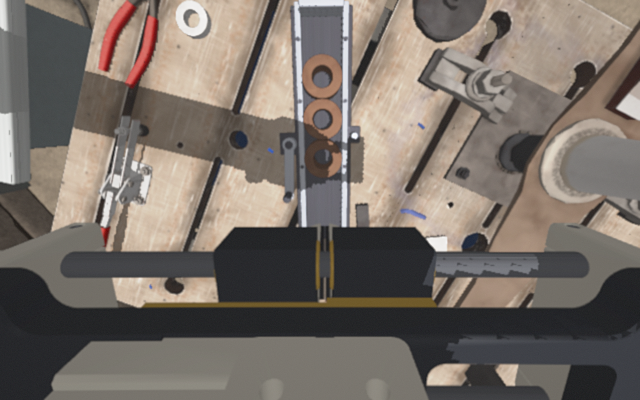

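```bash
python3 - <<'E'
import cv2
a=cv2.imread('pics/wrist1.png');cv2.imwrite('pics/w1c.png',cv2.resize(a[0:240,250:400],None,fx=2.5*1,fy=2.5,interpolation=cv2.INTER_CUBIC))
E
python3 - <<'E'
from h import *
print(atz([[520,155],[560,190],[590,160],[450,85],[480,105]],0.05,'wrist').round(3))
J=np.array([.609,.066,np.radians(104)])
E
```

```text
[[0.89  0.079 0.05 ]
 [0.967 0.046 0.05 ]
 [0.988 0.096 0.05 ]
 [0.761 0.142 0.05 ]
 [0.809 0.128 0.05 ]]
```

View pics/w1c.png

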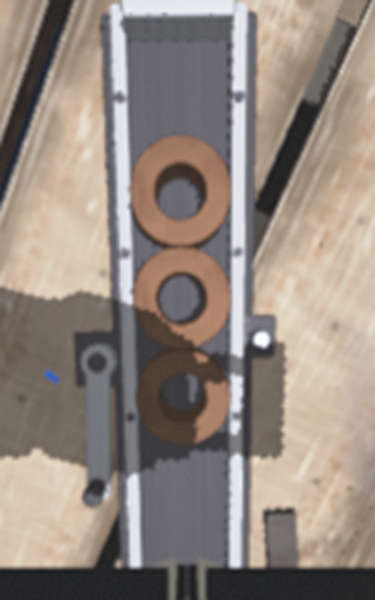

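```bash
python3 - <<'E'
from h import *
from scipy.optimize import least_squares
w=np.load('w1.npy');C=(vision.camera_info('wrist'),w[:9].reshape(3,3),w[9:])
cr=lambda u:np.array(u)/2.5+[250,0]
piv,pin=atz(cr([97,360]),.033,'wrist',C)[0],atz(cr([262,339]),.03,'wrist',C)[0]
L=atz([cr([117,60]),cr([124,250]),cr([131,415])],.018,'wrist',C); Rr=atz([cr([240,60]),cr([237,250]),cr([236,415])],.018,'wrist',C)
stop=atz([cr([130,15]),cr([180,15]),cr([225,15])],.042,'wrist',C)
def W2J(J,P):
    P=np.atleast_2d(P)[:,:2]-J[:2];c,s=np.cos(J[2]),np.sin(J[2]);return np.c_[P[:,0]*c+P[:,1]*s,-P[:,0]*s+P[:,1]*c]
def f(J): return np.r_[(W2J(J,piv)-[-.041,.05]).ravel(),(W2J(J,pin)-[-.029,-.046]).ravel(),W2J(J,L)[:,1]-.0325,W2J(J,Rr)[:,1]+.0325,(W2J(J,stop)[:,0]-.13)*.5]
r=least_squares(f,[.609,.066,1.815],x_scale=.01);J=r.x;print(J,np.degrees(J[2]),(f(J)*1e3).round(1))
np.save('J.npy',J)
post=atz(cr([95,488]),.058,'wrist',C)[0];pj=W2J(J,post)[0];print('post',pj,np.hypot(*(pj-[-.041,.05])),np.degrees(np.arctan2(pj[1]-.05,pj[0]+.041)))
B=atz([cr([180,190]),cr([181,298]),cr([183,397])],.054,'wrist',C);print('bush',W2J(J,B).round(4))
# top view bushes + pivot w/ same J
for n,P,o,k in (('top',[[294,120],[228,130],[167,142]],[220,130],3.3),('scene',[[365,123],[309,106],[258,90]],[200,140],2.9)):
    print(n,W2J(J,atz(np.array(P)/k+o,.054,n)).round(4))
for n,u,z in (('top',np.array([[280,188]])/3.3+[220,130],.033),('top',np.array([[372,178]])/3.3+[220,130],.058),('scene',np.array([[395,175]])/2.9+[200,140],.058)): print(n,W2J(J,atz(u,z,n)).round(4))
# triangulated heights, wrist vs scene
def tri(u,v):
    o1,d1=ray([u],'wrist',C);o2,d2=ray([v],'scene');d1,d2=d1[0],d2[0]
    s=np.linalg.lstsq(np.c_[d1,-d2],o2-o1,rcond=None)[0];return (o1+s[0]*d1+o2+s[1]*d2)/2
print('z rear,post',tri(cr([183,397]),np.array([365,123])/2.9+[200,140]).round(3),tri(cr([95,488]),np.array([395,175])/2.9+[200,140]).round(3))
E
```

```text
[0.60631697 0.0654093  1.82777457] 104.72376870803258 [ 0.8 -0.5 -0.6 -0.2  0.7  0.5 -0.4 -0.6  0.3  0.2  0.  -0.1 -0.2]
post [-0.11029588  0.05080374] 0.06930053704557579 179.33547429934578
bush [[ 0.0471  0.    ]
 [-0.0065  0.0003]
 [-0.0596 -0.0001]]
top [[-0.0605  0.0001]
 [-0.0054 -0.0003]
 [ 0.0459  0.0016]]
scene [[-0.0623  0.0001]
 [-0.0078  0.0009]
 [ 0.0443  0.0011]]
top [[-0.04    0.0501]]
top [[-0.1157  0.0605]]
scene [[-0.1178  0.0538]]
z rear,post [0.622 0.007 0.053] [ 0.587 -0.057  0.053]
```

```bash
cat >> h.py <<'E'
def W2J(J,P):
    P=np.atleast_2d(P)[:,:2]-J[:2];c,s=np.cos(J[2]),np.sin(J[2]);return np.c_[P[:,0]*c+P[:,1]*s,-P[:,0]*s+P[:,1]*c]
J=None
try: J=np.load('J.npy')
except Exception: pass
def st(tag=''):
    s=telemetry.observe(); F=W2J(np.r_[0,0,J[2]],s['wrist_force'])[0]
    print(tag,round(s['time'],2),'tcp jig mm',(W2J(J,s['tcp_pos'])[0]*1e3).round(1),round(s['tcp_pos'][2]*1e3,1),'F',F.round(1),round(s['wrist_force'][2],1)); return F
E
python3 - <<'E'
from h import *
print(telemetry.observe()['opening'])
env.move_to(J2W(J,-.118,0,.09),q(J[2])); st('above')
env.move_linear(J2W(J,-.118,0,.018),feed=.12); F0=st('down')
env.move_linear(J2W(J,-.103,0,.018),feed=.08); st()
env.move_linear(J2W(J,-.085,0,.018),feed=.04); st()
save(vision.capture('wrist'),'wrist2.png'); save(vision.capture('scene'),'scene2.png')
E
```

```text
0.0075746631338322185
above 7.93 tcp jig mm [-118.1   -2. ] 92.3 F [-0.4 -0.2] 1.2
down 8.68 tcp jig mm [-118.1   -0.8] 18.7 F [-1.2  0.2] 0.2
 9.02 tcp jig mm [-101.3   -0.7] 18.6 F [-0.6 -0.4] 0.3
 9.62 tcp jig mm [-85.   -0.2] 18.2 F [-3.1  0. ] -0.1
```

View pics/wrist2.png

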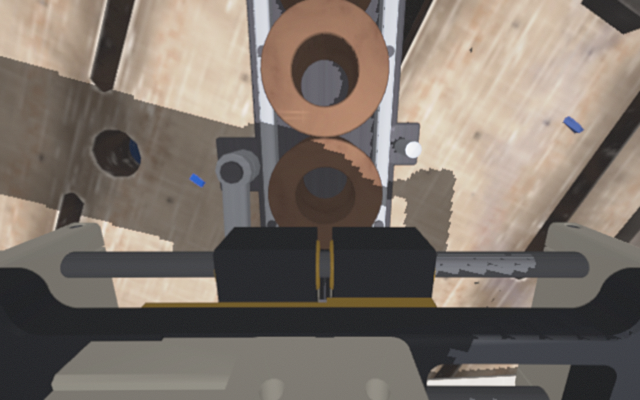

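```bash
python3 - <<'E'
from h import *
env.move_linear(J2W(J,-.055,0,.018),feed=.04); st()
x=-.046
env.move_linear(J2W(J,x,0,.018),feed=.03); st()
for i in range(12):
    x+=.0015
    env.move_linear(J2W(J,x,0,.018),feed=.02); F=st()
    if F[0]<-18: break
save(vision.capture('wrist'),'wrist3.png'); save(vision.capture('scene'),'scene3.png')
E
```

```text
10.62 tcp jig mm [-55.6  -0. ] 18.1 F [-4.   0.4] 2.5
 11.07 tcp jig mm [-46.2  -0.1] 18.1 F [-4.3 -0.5] 2.6
 11.32 tcp jig mm [-45.3  -0. ] 18.1 F [-5.6 -0.2] 3.4
 11.57 tcp jig mm [-44.   -0.1] 18.2 F [-6.   0.4] 1.3
 11.82 tcp jig mm [-42.6  -0. ] 18.2 F [-5.6 -0.6] 1.7
 12.07 tcp jig mm [-41.1  -0. ] 18.2 F [-5.3  0.2] 2.4
 12.32 tcp jig mm [-39.6  -0. ] 18.1 F [-6.3  0.3] 2.3
 12.57 tcp jig mm [-39.1  -0. ] 18.2 F [-8.4  0.2] 1.9
 12.82 tcp jig mm [-39.1   0. ] 18.2 F [-10.   -0.1] 1.7
 13.07 tcp jig mm [-39.1   0.1] 18.3 F [-12.5  -0.6] 1.1
 13.32 tcp jig mm [-39.    0.2] 18.3 F [-14.5  -0.8] 0.9
 13.57 tcp jig mm [-39.    0.3] 18.4 F [-18.2  -0.7] 0.3
```

```bash
python3 - <<'E'
from h import *
env.move_linear(J2W(J,-.065,0,.018),feed=.08); st()
env.move_linear(J2W(J,-.065,0,.09),feed=.15); 
env.move_linear(J2W(J,-.13,0.03,.25),feed=.3); st()
C=cam('wrist');np.save('w4.npy',np.r_[C[1].ravel(),C[2]])
im=vision.capture('wrist'); save(im[0:230,230:430],'a.png'); save(cv2.resize(im[0:230,220:420],None,fx=2.6,fy=2.6,interpolation=cv2.INTER_CUBIC),'wrist4c.png')
im=vision.capture('scene'); save(cv2.resize(im[140:240,230:400],None,fx=4,fy=4,interpolation=cv2.INTER_CUBIC),'scene4c.png')
for x in(.1035,.0505,-.0025): print((np.array(proj(J2W(J,x,0,.054),'wrist',C)-[220,0])*2.6).round())
E
```

```text
14.24 tcp jig mm [-64.3   0.1] 17.7 F [0.3 0.4] -0.5
 15.61 tcp jig mm [-129.1   30.8] 248.3 F [0.6 0.1] -0.4
[[350. -91.]]
[[346.  55.]]
[[343. 188.]]
```

View pics/wrist4c.png

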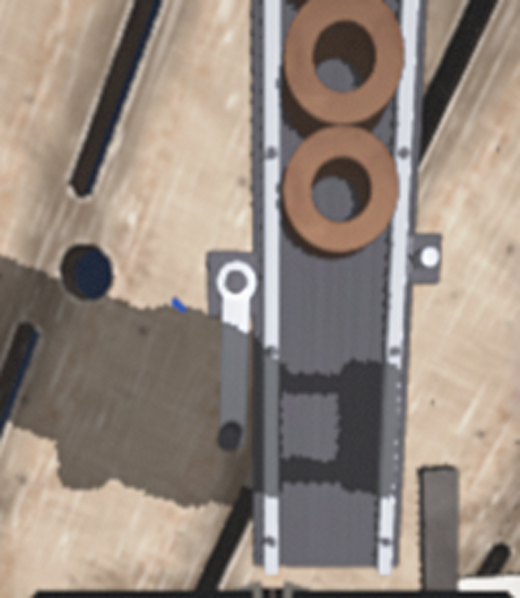

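View pics/scene4c.png

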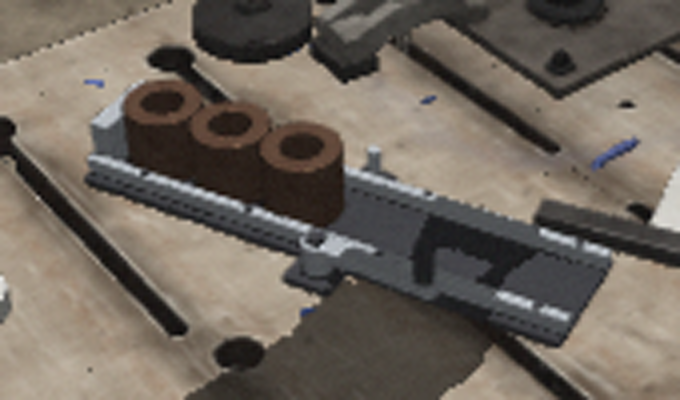

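```bash
python3 - <<'E'
from h import *
w=np.load('w4.npy');C=(vision.camera_info('wrist'),w[:9].reshape(3,3),w[9:])
p=W2J(J,atz(np.array([229,438])/2.6+[220,0],.058,'wrist',C))[0];print(p,np.degrees(np.arctan2(p[1]-.05,p[0]+.041)),np.hypot(*(p-[-.041,.05])))
for t in (165,170,175,180): print(t,(proj(J2W(J,-.041+.075*np.cos(np.radians(t)),.05+.075*np.sin(np.radians(t)),.058),'wrist',C)-[220,0])*2.6)
def pose(t,off,z=.040,r=.075):
    a=np.radians(t); return J2W(J,-.041+r*np.cos(a)+off*np.sin(a),.05+r*np.sin(a)-off*np.cos(a),z), q(J[2]+a-1.5*np.pi)
p,o=pose(170,.035,.12); env.move_to(p,o); st('above')
p,o=pose(170,.035,.040); env.move_linear(p,o,feed=.15); F=st('down')
save(vision.capture('scene'),'scene5.png'); C=cam('wrist'); save(vision.capture('wrist'),'wrist5.png')
E
```

```text
[-0.11576913  0.05307325] 177.64628328579056 0.07483226441922572
165 [[195.45598751 433.22921807]]
170 [[208.60729325 436.12871854]]
175 [[221.91411195 437.88074708]]
180 [[235.29187271 438.47630328]]
above 17.11 tcp jig mm [-108.5   97.2] 119.9 F [-0.1  1.4] 1.0
down 17.79 tcp jig mm [-109.2   97. ] 40.5 F [0.4 0.8] 0.1
```

View pics/scene5.png

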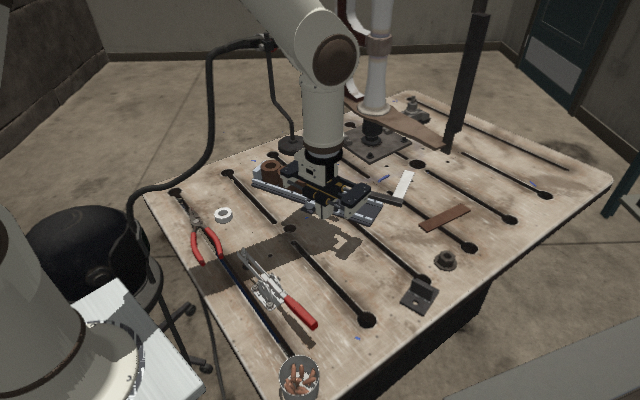

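View pics/wrist5.png

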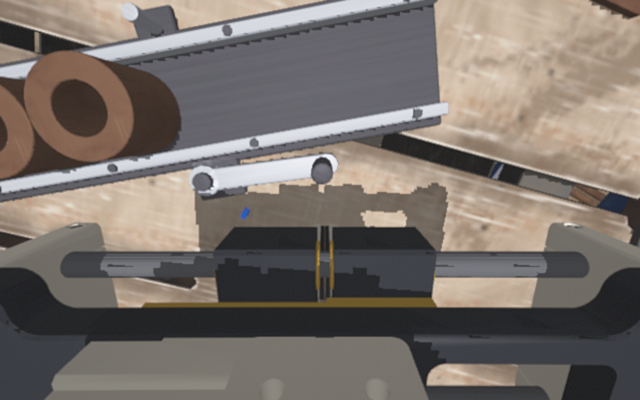

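```bash
cat >> h.py <<'E'
def pose(t,off,z=.040,r=.075):
    a=np.radians(t); return J2W(J,-.041+r*np.cos(a)+off*np.sin(a),.05+r*np.sin(a)-off*np.cos(a),z), q(J[2]+a-1.5*np.pi)
E
python3 - <<'E'
from h import *
p,o=pose(177,.018); env.move_linear(p,o,feed=.08); st(177)
for t in range(185,262,8):
    p,o=pose(t,.016); env.move_linear(p,o,feed=.05); F=st(t)
    if np.hypot(*F)>15: break
save(vision.capture('wrist'),'wrist6.png')
E
```

```text
177 18.37 tcp jig mm [-115.    71.9] 40.3 F [-0.8  0. ] 0.6
185 18.77 tcp jig mm [-117.    59.9] 39.9 F [ 0.8 -0.3] 0.4
193 19.13 tcp jig mm [-117.7   49.1] 39.9 F [-0.6 -0.3] 0.0
201 19.5 tcp jig mm [-116.7   38.4] 39.9 F [-0.7 -0.2] -0.4
209 19.87 tcp jig mm [-114.3   27.9] 39.9 F [ 0.9 -0.5] -0.8
217 20.23 tcp jig mm [-110.6   17.9] 40.0 F [0.4 0.4] 0.0
225 20.6 tcp jig mm [-105.4    8.5] 39.9 F [0.4 1.5] -1.1
233 20.97 tcp jig mm [-99.  -0.] 40.0 F [ 0.4 -0.1] -0.4
241 21.33 tcp jig mm [-91.4  -7.6] 40.0 F [-0.7  0.4] -0.1
249 21.7 tcp jig mm [-82.9 -14.1] 40.0 F [ 0.6 -0.7] -0.4
257 22.07 tcp jig mm [-73.6 -19.3] 40.0 F [ 0.2 -0.4] -0.7
```

View pics/wrist6.png

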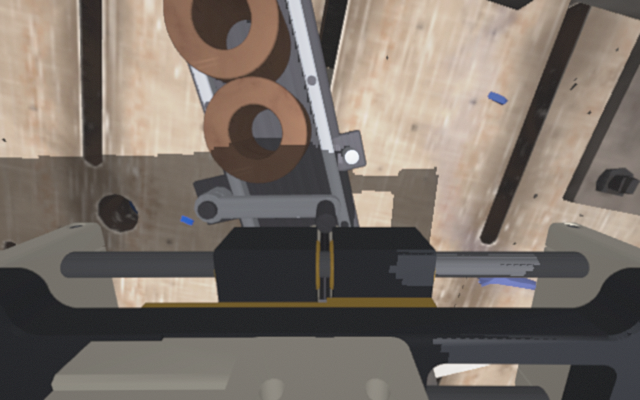

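```bash
python3 - <<'E'
from h import *
for t,off in [(264,.016),(268,.016),(270,.0155),(270,.0145),(270,.0135),(270,.0125),(270,.0115),(270,.0105),(270,.0095),(270,.0085),(270,.0075),(270,.0065)]:
    p,o=pose(t,off); env.move_linear(p,o,feed=.03); F=st((t,off))
    if F[0]<-10: break
save(vision.capture('wrist'),'wrist7.png')
E
```

```text
(264, 0.016) 22.57 tcp jig mm [-64.9 -22.8] 40.0 F [-0.1  0.1] 0.0
(268, 0.016) 22.9 tcp jig mm [-59.6 -24.4] 40.0 F [0.4 0.2] 0.5
(270, 0.0155) 23.16 tcp jig mm [-57.1 -24.9] 40.0 F [-1.9  0.2] -0.8
(270, 0.0145) 23.41 tcp jig mm [-56.9 -24.9] 40.0 F [-5.1  0.4] -0.9
(270, 0.0135) 23.66 tcp jig mm [-56.7 -24.9] 40.1 F [-5.8 -0.1] -0.3
(270, 0.0125) 23.91 tcp jig mm [-56.6 -24.8] 40.1 F [-7.7  0.2] -1.0
(270, 0.0115) 24.16 tcp jig mm [-56.5 -24.9] 40.2 F [-8.4  0.3] -1.4
(270, 0.0105) 24.41 tcp jig mm [-56.4 -24.8] 40.2 F [-10.6  -0.7] -2.2
```

View pics/wrist7.png

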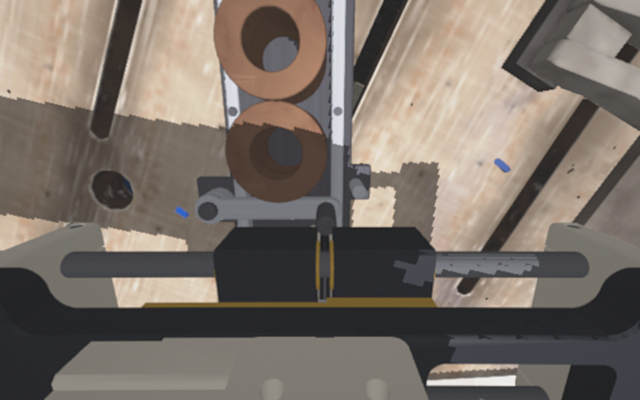

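Keeper is against its stop (force rising, tip no longer advancing). Back off and look.

```bash
python3 - <<'E'
from h import *
p,o=pose(270,.035); env.move_linear(p,o,feed=.08); st()
p,o=pose(270,.035,.10); env.move_linear(p,o,feed=.15)
env.move_linear(J2W(J,-.12,0.0,.28),feed=.3); st()
C=cam('wrist')
im=vision.capture('wrist'); save(cv2.resize(im[0:230,220:420],None,fx=2.6,fy=2.6,interpolation=cv2.INTER_CUBIC),'wrist8c.png')
im=vision.capture('scene'); save(cv2.resize(im[140:240,230:400],None,fx=4,fy=4,interpolation=cv2.INTER_CUBIC),'scene8c.png');save(im,'scene8.png')
f=lambda *a:((proj(J2W(J,*a),'wrist',C)-[220,0])*2.6).round()
print('rear',f(-.0025,0,.054),'mid',f(.0505,0,.054),'front',f(.1035,0,.054),'post@270',f(-.041,-.025,.058),'@267',f(-.045,-.025,.058),'piv',f(-.041,.05,.033))
E
```

```text
24.92 tcp jig mm [-75.6 -25. ] 39.9 F [-0.4  0.1] 0.3
 26.24 tcp jig mm [-119.1    1. ] 277.6 F [0.9 0.8] -0.9
rear [[277. 221.]] mid [[278. 101.]] front [[278. -29.]] post@270 [[327. 301.]] @267 [[327. 310.]] piv [[184. 302.]]
```

View pics/wrist8c.png

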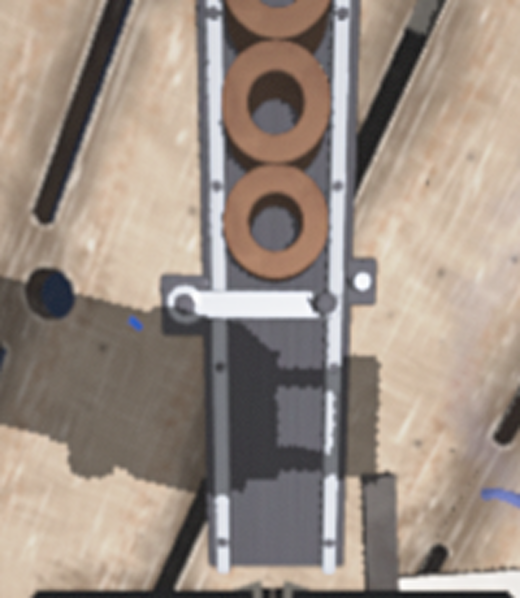

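View pics/scene8c.png

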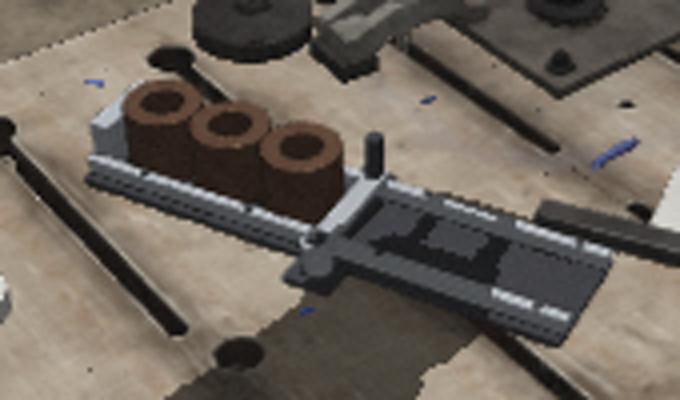

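View pics/scene8.png

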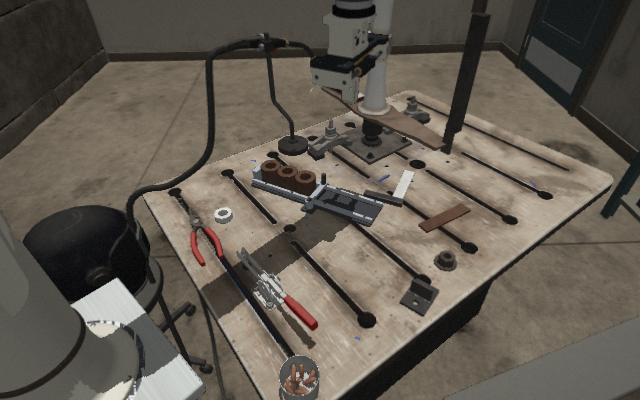

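```bash
python3 - <<'E'
from h import *
env.wait(.3); st(); sign_off()
E
```

```text
26.64 tcp jig mm [-119.7    0.2] 279.0 F [-0. -1.] -0.2
the job is handed in; nothing more can be done
```

The row of three bushes is home against the end stop and the swing keeper lies across the channel behind it. I handed the job in at about 26.6 s of the 48 s allowed.

- **Row:** I pushed it with closed fingertips from behind at 3–6 N. It stopped dead as the force rose to 18 N, with the tool centre at jig x = -39 mm, where about -38.5 mm was expected.
- **Keeper:** I pushed the post round in an arc to its stop. It held there as the push force rose to about 10 N.
- **Last pictures:**
  - The rear and middle bushes and the keeper post lie within about 1–2 mm of their target positions.
  - The bushes show no gaps, with the front one against the stop in the scene view. It was only partly in the wrist picture, so I did not measure it.
  - The tee piece, flange nut and spacer are where they started, judged by eye.
- **Finish:** The arm ended about 0.28 m above the table with no contact force.
- **Disagreement:** My first reading of the post's distance from its pivot was 69 mm instead of 75 mm. I probably picked the wrong point on the post; a second view gave 74.8 mm.

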